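# Empty the media cup and pull the filter plate for rinsing

## Task

Service the water filter: tip all six clay pebbles out of the small media cup into the rinsing tray and stand the empty cup back upright on the table, outside the tray. Then lift the filter box's flap right back so that it rests open, draw the filter plate up out of the box, and finish while holding it still and upright over the rinsing tray, clear above the rim, without setting it down or letting go. Leave the plants, pots, vase and tools around the job where they are.

Things in the scene. Friction and masses are not known exactly. Their poses are not given: they have to be found in the camera images.
- cup_mid (a point): Centre, half-way up, of the black plastic media cup: loose, round, open-topped, 45 mm tall, 60 g. Foot 31 mm across; conical, the wall flaring at 19 degrees up to the rim, with an upright band 62 mm across round the outside of its top 12 mm: the place to grip. z: cup axis, foot to rim. Starts upright with the pebbles in it; most roll out once it is tipped onto its side (90 degrees), all by about 100.
- pebble1: Centre of clay pebble 1 of 6: a loose brown ball 16 mm in diameter, 10 g, in the cup at the start.
- pebble2: Centre of clay pebble 2 of 6: a loose brown ball 16 mm in diameter, 10 g, in the cup at the start.
- pebble3: Centre of clay pebble 3 of 6: a loose brown ball 16 mm in diameter, 10 g, in the cup at the start.
- pebble4: Centre of clay pebble 4 of 6: a loose brown ball 16 mm in diameter, 10 g, in the cup at the start.
- pebble5: Centre of clay pebble 5 of 6: a loose brown ball 16 mm in diameter, 10 g, in the cup at the start.
- pebble6: Centre of clay pebble 6 of 6: a loose brown ball 16 mm in diameter, 10 g, in the cup at the start.
- tray: White rinsing tray, fixed, open at the top, 200 mm (its x axis) by 160 mm (y) outside, 45 mm tall, walls and floor 5 mm thick. Origin: centre of its underside, on the table; z up.
- filter: Grey water filter box, fixed, 110 mm (its x) by 150 mm (y), 120 mm tall. Origin: centre of its underside, on the table. Front -x, hinge side +x. Towards -y is the filter chamber under the black flap (centre y = -26 mm, inside 102 mm along x by 90 mm along y, floor 6 mm up); towards +y the pump cover with a white outlet pipe, nowhere above 152 mm; the pipe bends out to y = +110 mm.
- flap (a joint): Opening angle of the flap in rad: 0 shut (level on the box), 1.85 leaning back on its stop. Let go below about 1.3 it falls shut, beyond 1.5 it falls back to the stop. Light (90 g), turns easily.
- flap_hinge (a point): Middle of the flap's hinge line, which runs along the filter's y axis at the box's top edge on the +x side, 122 mm above the table (x = +53 mm, y = -26 mm in the filter's frame). The flap is 112 mm from hinge to free edge, 96 mm wide, 5 mm thick.
- flap_handle (a point): Centre of the flap's bar handle: a round bar 10 mm thick, 54 mm long between its two posts, parallel to the hinge, by the flap's free edge: 104 mm from the hinge line along the flap and 33 mm off it square to the flap, bar axis 28 mm above the flap's top face, 155 mm above the table when shut. It moves with the flap; the bar turns in the fingers' grip.
- plate_mid (a point): Centre of the filter plate: loose rigid white frame round a grey pad, 97 mm wide (its x), 12 mm thick (y), 90 mm tall (z), 90 g. Stands on edge in mid-chamber, width along the filter's x, foot 6 mm and top 96 mm above the table, hidden by the flap. Its top 28 mm is a solid bar to grip, 39 mm free on each side. Guide rails (2 mm play) hold its ends up to 56 mm above the table: draw it straight up.
- plate_foot (a point): Middle of the plate's lower edge, 45 mm below its centre.
- smallpot: Bystander: empty brown plastic pot, 72 mm across the rim, 70 mm tall, in line with the cup; origin under its centre.
- trowel: Bystander: hand trowel lying flat, 240 mm long, 22 mm high; origin near its middle.
Mind the look-alikes: they are no part of the job. Of the things like the part that bears cup_mid, leave any that is purple or yellow; of the rest the smaller one is meant.

How it is judged:
By the outcome, as a careful person would: the job done as asked, in the order asked, and still so for the second after the job is handed in, while the arm keeps its last pose, push and grip.
It also fails if it takes over 72 s, if anything falls off the work surface, if the arm or the gripper's body presses on something with over 40 N, if the wrist force passes 120 N, or if a joint passes its speed limit or range.

## Robot

A 7-joint arm with a two-finger parallel gripper is mounted at the origin on the work surface. World frame = base frame: x ahead of the robot, y to its left, z up, the work surface at z = 0. Lengths are in m, angles in degrees, forces in N, time in s.
With the tool pointing down it reaches from about 0.425 to 0.875 m from the base axis. Payload 4.7 kg.
Tool frame: the origin (TCP) lies at the very end of the fingers, on their centre line; the grasp point (between the pads) lies 19 mm behind it; z points along the fingers, y is the line along which they close (so a half turn about z gives the same grasp; the last joint's range is limited). The gripper opens to 87 mm and grips with 3 to 60 N. Pads are 19 mm wide; open, the fingers measure 117 mm over their backs; the gripper's body (75 mm by 190 mm) begins 51 mm behind the grasp point.
Start: joints at [76.897, 18.392, -4.016, 83.108, 1.295, 78.541, -3.26], TCP at [0.156, -0.631, 0.223] pointing down, gripper open.
Joint ranges: [-163.93, 163.93], [-17.29, 119.83], [-79.2, 71.16], [3.27, 140.29], [-89.18, 269.18], [5.43, 117.66], [-154.24, 154.24]. Speed limits (degrees/s): [147.25, 147.25, 180, 180, 180, 180, 180].

## Interface

Orientations are given as [roll, pitch, yaw] about the fixed x, y, z axes, in that order (R = Rz(yaw) Ry(pitch) Rx(roll)).
In Python, from cell import telemetry, cams, env gives the robot as it stands.
- The arm moves only by the tool arm_command, never from a script. Its argument "series" is text: rows parted by semicolons, each of 5 numbers parted by spaces: the shift along the tool's x, y, z in mm, then the turn about the tool's z in rad, then the closure in counts, from 0 (fully open) to 255 (shut). A call has 1 to 20 rows; each row shifts and turns the commanded pose from where the row before left it, along the tool's axes as they then stand; what a row does not reach is not made up. A row lasts 1/12 s, in which the tool goes at most 41.7 mm and 7.16 degrees, less where a joint would pass 70% of its speed; a pose out of reach is approached as far as the arm can. A call is refused whole if a number of a shift passes 41.7 or a number of a turn 0.125, either way. A call with a gripper value outside its range is refused whole. The fingers move at their own pace and stop on an object; "squeeze" is the grip in N (left out, the last holds). Time passes only in rows, so rows that do not move let the fingers close. It gives the time, the measured TCP pose, the force, the opening and the grip force at its end, in the units of the state.
- telemetry.get_obs(): the state, without advancing time (a new reading comes with each control period).
- cams.read_camera(name): name is "side" or "top"; returns the picture (420x560x3 uint8, blue, green, red); there is no depth.
- cams.calibration(name): a dict with "K" (3x3 intrinsics, pixels), "origin" and "rotation" of the camera in the world. Camera axes: x right, y down, z forward; pixel columns grow to the right and rows downward; lengths in m; the calibration is good to about 2 mm. A picture is of the moment at which its call begins. calibration takes no time and is no camera call.
- env.sign_off(): hands the job in; it is judged then, once.
The state is a dict: "time_s": time; "qpos": joint angles; "joint_velocities": joint speeds; "effort": joint torques, N m; "tool_pos": TCP position; "tool_rot": TCP orientation; "force": force on the tool from outside, world axes, zero at the start; "wrist_torque": the same for the moment, N m; "grip_width": finger opening in m; "grasp_force": force on a finger pad.
Only numpy, scipy, OpenCV 4.12 (cv2) and the standard library are available. Lean on these libraries where they do the work, as an engineer would, in place of code of your own. Each camera call takes 0.05 s, during which the arm holds its last target. There are 200 camera calls.

## Working session

There is one attempt and no reset: what is moved stays moved. The work goes in short steps, Python scripts to look and compute and a tool call to move; the robot and the scene stay as the last step left them, time stands still between calls to the robot, and variables do not carry over. Pictures are saved under pics/ and viewed, at most 10 in all, crops included, and the job is handed in when it is done.

Besides the shell and the picture viewer there is one more tool, called after ">>>" by a JSON object that holds its "op" and its "data". arm_command: Moves the arm, as the interface text tells. Its arguments: {"type":"object","properties":{"series":{"type":"string"},"squeeze":{"type":"number"}},"required":["series"]}

```bash
mkdir -p pics; ls; python3 - <<'E'
from cell import telemetry,cams,env
import cv2
o=telemetry.get_obs()
for k in ("time_s","qpos","tool_pos","tool_rot","force","grip_width"):print(k,o[k])
for n in("side","top"):
    cv2.imwrite(f"pics/{n}0.png",cams.read_camera(n)); c=cams.calibration(n);print(n,c)
E
```

```text
pics
time_s 0.0
qpos [76.8940451  18.4384101  -4.01547057 83.17693931  1.29518669 78.53996846
 -3.2622557 ]
tool_pos [ 0.15611282 -0.6303917   0.22145102]
tool_rot [-1.79889938e+02  6.03871721e-03  1.39134792e+01]
force [ 0.23234723  0.21695154 -0.2605078 ]
grip_width 0.08722127935074318
side {'K': array([[404.59545676,   0.        , 278.53821576],
       [  0.        , 404.59545676, 208.94130009],
       [  0.        ,   0.        ,   1.        ]]), 'origin': array([0.25874118, 0.7724426 , 0.60862362]), 'rotation': array([-119.64606194,   -0.46465906, -156.60809998])}
top {'K': array([[440.97536232,   0.        , 279.86774158],
       [  0.        , 440.97536232, 196.35277859],
       [  0.        ,   0.        ,   1.        ]]), 'origin': array([ 0.53716768, -0.02227123,  0.96565006]), 'rotation': array([-175.26525743,    0.56737735,  -90.38481405])}
```

View pics/top0.png

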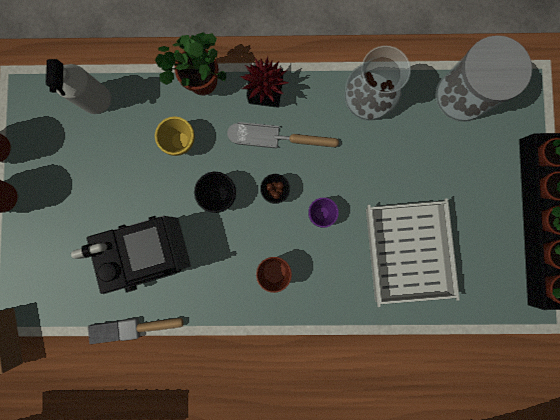

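View pics/side0.png

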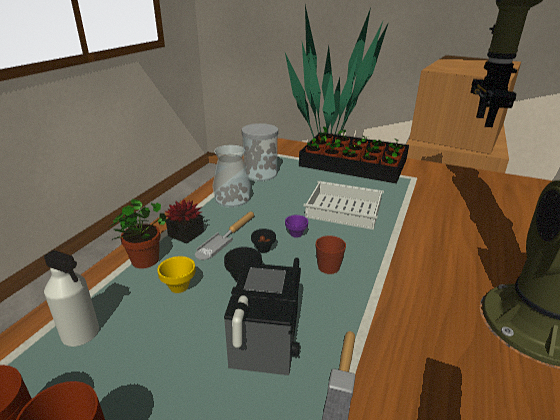

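The top view shows the pebble cup at (275,188), the larger black pot at (215,192), the smallpot at (274,274), the tray around (413,252) and the filter around (140,253) with its pipe to the left (+y). I need a closer look at the filter.

```bash
cat > h.py <<'E'
import numpy as np, cv2
from scipy.spatial.transform import Rotation as R
from cell import telemetry,cams,env
def cam(n):
    c=cams.calibration(n); return c["K"],np.array(c["origin"]),R.from_euler("xyz",c["rotation"],degrees=True).as_matrix()
def plane(n,u,v,z):
    K,o,M=cam(n); d=M@np.linalg.solve(K,[u,v,1.]); return o+d*(z-o[2])/d[2]
def proj(n,p):
    K,o,M=cam(n); q=K@(M.T@(np.array(p)-o)); return q[:2]/q[2]
def tool():
    o=telemetry.get_obs(); return np.array(o["tool_pos"]),R.from_euler("xyz",o["tool_rot"],degrees=True)
def go(p):  # mm in tool axes to target TCP
    t,r=tool(); return np.round(r.inv().apply(np.array(p)-t)*1000,1)
E
python3 - <<'E'
from h import *
a=cv2.imread("pics/top0.png")[205:305,60:250]; b=cv2.imread("pics/side0.png")[230:380,210:320]
a=cv2.resize(a,None,fx=3,fy=3,interpolation=2);b=cv2.resize(b,(220,300),interpolation=2)
cv2.imwrite("pics/z1.png",np.hstack([a,b]))
for n,u,v,z in[("top",275,188,.045),("top",274,274,.07),("top",215,192,.06),("top",323,212,.04)]:print(u,v,plane(n,u,v,z).round(3))
im=cv2.imread("pics/top0.png")
hsv=cv2.cvtColor(im,cv2.COLOR_BGR2HSV)
m=((hsv[...,1]<40)&(hsv[...,2]>120)).astype(np.uint8);m[:, :350]=0;m[:190]=0;m[310:]=0;m[:,480:]=0
m=cv2.morphologyEx(m,cv2.MORPH_CLOSE,np.ones((9,9)))
c=max(cv2.findContours(m,0,2)[0],key=cv2.contourArea);r=cv2.minAreaRect(c);print(r)
for p in cv2.boxPoints(r):print(p,plane("top",*p,.045).round(3))
m=(im.max(2)<60).astype(np.uint8);m[:165]=0;m[215:]=0;m[:,:255]=0;m[:,295:]=0
E
```

```text
275 188 [ 0.631 -0.004  0.045]
274 274 [ 0.455 -0.001  0.07 ]
215 192 [0.622 0.12  0.06 ]
323 212 [ 0.58  -0.104  0.04 ]
((412.1224365234375, 252.57875061035156), (102.6643295288086, 85.0811538696289), 84.87181091308594)
[365.16385 205.25453] [ 0.593 -0.192  0.045]
[449.90445 197.6496 ] [ 0.608 -0.368  0.045]
[459.08102 299.90295] [ 0.398 -0.379  0.045]
[374.34042 307.5079 ] [ 0.384 -0.206  0.045]
```

View pics/z1.png

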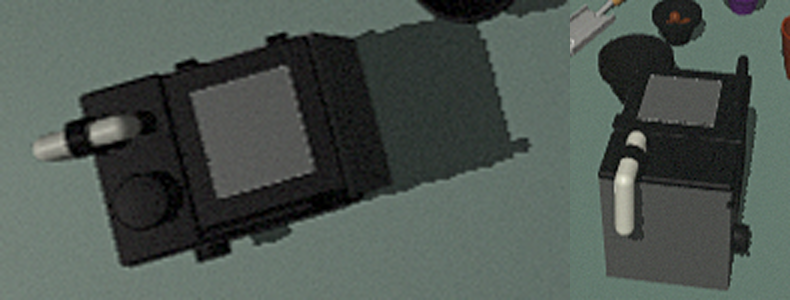

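The crop shows the flap with its grey panel centred at crop (252,133), i.e. full image (144,249). The hinge bumps are on the upper edge (+x) and the handle bar runs along the lower edge, towards the robot. The filter's yaw is about 15°.

```bash
python3 - <<'E'
from h import *
im=cv2.imread("pics/top0.png");g=im.max(2)
def blob(m,box):
    x0,y0,x1,y1=box;k=np.zeros_like(m);k[y0:y1,x0:x1]=m[y0:y1,x0:x1]
    c=max(cv2.findContours(k,0,2)[0],key=cv2.contourArea);return c
hsv=cv2.cvtColor(im,cv2.COLOR_BGR2HSV)
for t in(30,40,50):
    c=blob(((g<t)|((hsv[...,0]<20)&(hsv[...,1]>90))).astype(np.uint8),(255,165,295,210));(u,v),r=cv2.minEnclosingCircle(c)
    print("cup",t,u,v,r,plane("top",u,v,.045).round(4),"exp r",.031*441/.92)
# side view cup
s=cv2.imread("pics/side0.png");gs=s.max(2);hs=cv2.cvtColor(s,cv2.COLOR_BGR2HSV)
m=((gs<45)|((hs[...,0]<20)&(hs[...,1]>90))).astype(np.uint8)
c=blob(m,(245,222,282,258));x,y,w,h=cv2.boundingRect(c);print("side cup",x,y,w,h,plane("side",x+w/2,y+8,.045).round(4))
# box top edges by eye, crop->px
f=lambda a,b:(a/3+60,b/3+205)
for nme,p,z in[("LT",(82,97),.12),("LB",(122,265),.12),("RT",(312,35),.127),("RB",(350,200),.127),("panel",(252,133),.127),("hinge1",(187,65),.124),("hinge2",(277,40),.124)]:
    print(nme,plane("top",*f(*p),z).round(4))
m=((hsv[...,1]<60)&(g>70)&(g<150)).astype(np.uint8);c=blob(m,(115,222,172,276));r=cv2.minAreaRect(c);print("panel",r,plane("top",*r[0],.127).round(4))
# tray rim: 
m=((hsv[...,1]<45)&(g>150)).astype(np.uint8)*255
cv2.imwrite("pics/z2.png",np.hstack([cv2.resize(im[190:312,355:470],None,fx=3.4,fy=3.4,interpolation=2),cv2.resize(cv2.cvtColor(m,8)[190:312,355:470],None,fx=3.4,fy=3.4)]))
E
```

```text
cup 30 275.3623962402344 188.1110076904297 14.695551872253418 [ 0.6309 -0.0043  0.045 ] exp r 14.859782608695651
cup 40 275.1492004394531 188.0445098876953 14.875260353088379 [ 0.6311 -0.0039  0.045 ] exp r 14.859782608695651
cup 50 275.6631774902344 187.11924743652344 16.102611541748047 [ 0.633 -0.005  0.045] exp r 14.859782608695651
side cup 245 229 31 29 [0.6325 0.0109 0.045 ]
LT [0.5312 0.3554 0.12  ]
LB [0.4252 0.3269 0.12  ]
RT [0.5695 0.2067 0.127 ]
RB [0.4656 0.1812 0.127 ]
panel [0.5079 0.2438 0.127 ]
hinge1 [0.5511 0.2871 0.124 ]
hinge2 [0.5666 0.2298 0.124 ]
panel ((143.79046630859375, 248.58924865722656), (36.974586486816406, 34.204715728759766), 75.0685806274414) [0.5093 0.2442 0.127 ]
```

View pics/z2.png

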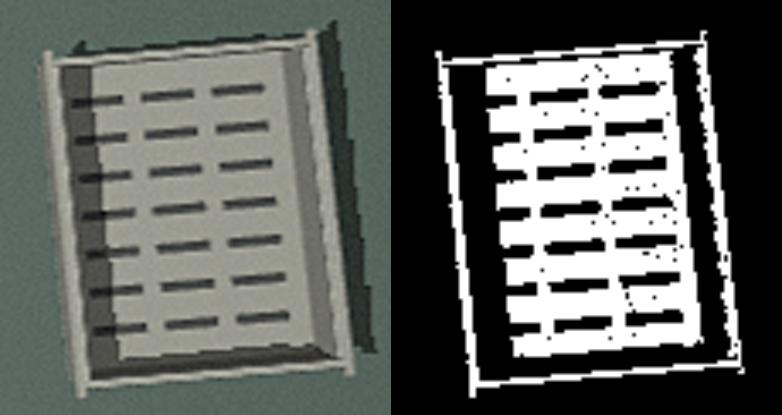

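The crop shows the tray rim corners at (45,55), (312,37), (350,370) and (83,388); scaled back to full-image pixels below. I'll move towards the cup meanwhile.

>>> {"op": "arm_command", "data": {"series": "30.6 -24.7 0 0 0;30.6 -24.7 0 0 0;30.6 -24.7 0 0 0;30.6 -24.7 0 0 0;30.6 -24.7 0 0 0;30.6 -24.7 0 0 0;30.6 -24.7 0 0 0;30.6 -24.7 0 0 0;30.6 -24.7 0 0 0;30.6 -24.7 0 0 0;30.6 -24.7 0 0 0;30.6 -24.7 0 0 0;30.6 -24.7 0 0 0;30.6 -24.7 0 0 0;30.6 -24.7 0 0 0;30.6 -24.7 0 0 0;30.6 -24.7 0 0 0;30.6 -24.7 0 0 0;30.6 -24.7 0 0 0;30.6 -24.7 0 0 0"}}

```text
time_s: 1.77
tool_pos: [0.6322, -0.003, 0.2221]
tool_rot: [180.0, 0.0, 13.9]
force: [-0.0, -0.2, -0.9]
grip_width: 0.0867
grasp_force: 0.0
```

```bash
python3 - <<'E'
from h import *
P=[plane("top",a/3.4+355,b/3.4+190,.045)[:2] for a,b in[(45,55),(312,37),(350,370),(83,388)]]
for p in P:print(p.round(4))
print("c",np.mean(P,0).round(4))
for a,b in((3,0),(2,1)):
    d=P[b]*0+P[b]-P[a]; d=P[0]-P[3] if a==3 else P[1]-P[2]; print(np.linalg.norm(d),np.degrees(np.arctan2(d[1],d[0])))
d=P[0]-P[1];print(np.linalg.norm(d),np.degrees(np.arctan2(-d[0],d[1])))
o=telemetry.get_obs();print(o["tool_pos"],o["tool_rot"],o["qpos"],o["time_s"])
E
```

```text
[ 0.5915 -0.198 ]
[ 0.6014 -0.3617]
[ 0.4002 -0.3768]
[ 0.3904 -0.2161]
c [ 0.4959 -0.2881]
0.20195105446840422 5.166873174663879
0.20173048546353275 4.318392392918424
0.16399703347881311 3.4470725469082386
[ 0.63217926 -0.0030132   0.22208034] [1.79991552e+02 4.07870593e-02 1.38777385e+01] [ 26.46940615  19.88837873 -36.46161067  84.84793557  11.88970854
  79.20124101 -86.71371571] 1.7667
```

>>> {"op": "arm_command", "data": {"series": "0 0 0 -0.1173 0;0 0 0 -0.1173 0;0 0 0 -0.1173 0;0 0 0 -0.1173 0;0 0 0 -0.1173 0;0 0 0 -0.1173 0;0 0 0 -0.1173 0;0 0 0 -0.1173 0;0 0 0 -0.1173 0;0 0 0 -0.1173 0;0 0 0 -0.1173 0;0 0 0 -0.1173 0;0 0 25 0 0;0 0 25 0 0;0 0 25 0 0;0 0 25 0 0;0 0 10 0 0;0 0 0 0 0"}}

```text
time_s: 3.27
tool_pos: [0.6293, -0.0048, 0.1093]
tool_rot: [-179.7, -0.0, 94.6]
force: [-0.8, -1.0, -0.3]
grip_width: 0.0871
grasp_force: 0.0
```

```bash
python3 - <<'E'
from h import *
print(go([.631,-.004,.020]),telemetry.get_obs()["tool_rot"])
s=cams.read_camera("side")
cv2.imwrite("pics/s2.png",cv2.resize(s[130:310,180:360],None,fx=3.3,fy=3.3,interpolation=2))
E
```

```text
[ 0.6  2.3 89.3] [-1.79667231e+02 -3.91747519e-02  9.45613775e+01]
```

View pics/s2.png

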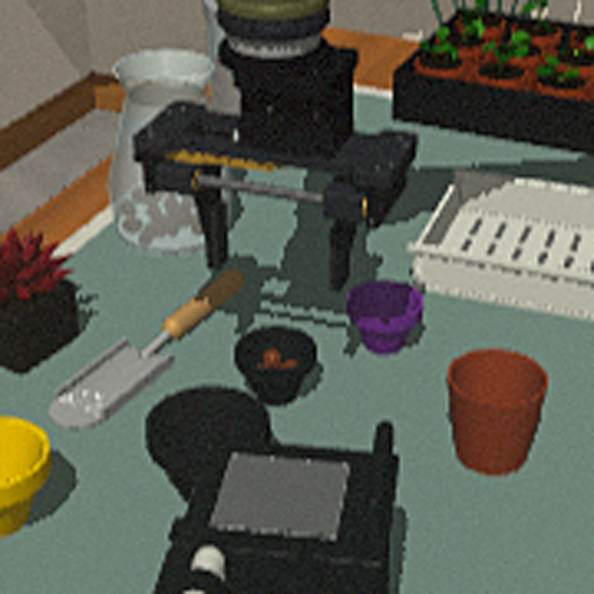

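The fingers (215,240) and (345,270) straddle the cup (277,360) and nothing is in the way. Descending to grip.

>>> {"op": "arm_command", "data": {"series": "0.5 2 15 0 0;0 0 20 0 0;0 0 20 0 0;0 0 20 0 0;0 0 14 0 0;0 0 0 0 0;0 0 0 0 80;0 0 0 0 120;0 0 0 0 160;0 0 0 0 200;0 0 0 0 255;0 0 0 0 255;0 0 0 0 255;0 0 0 0 255", "squeeze": 8}}

```text
time_s: 4.48
tool_pos: [0.6338, -0.0036, 0.0245]
tool_rot: [180.0, 0.0, 94.6]
force: [-2.3, -0.3, 5.5]
grip_width: 0.0621
grasp_force: 8.0
```

>>> {"op": "arm_command", "data": {"series": "0 0 -5 0 255;0 0 -10 0 255;0 0 -12 0 255;0 0 -12 0 255;0 0 -12 0 255;0 0 -12 0 255;0 0 -12 0 255;0 0 -12 0 255;0 0 -9 0 255;0 0 0 0 255;0 0 0 0 255"}}

```text
time_s: 5.4
tool_pos: [0.6338, -0.0037, 0.1201]
tool_rot: [179.9, 0.0, 94.6]
force: [-0.4, 0.4, -1.9]
grip_width: 0.0625
grasp_force: 8.0
```

```bash
python3 - <<'E'
from h import *
print(go([.4851,-.1484,.12]))
s=cams.read_camera("side")
cv2.imwrite("pics/s3.png",cv2.resize(s[130:270,190:330],None,fx=4,fy=4,interpolation=2))
E
```

```text
[-132.4 -159.7    0. ]
```

View pics/s3.png

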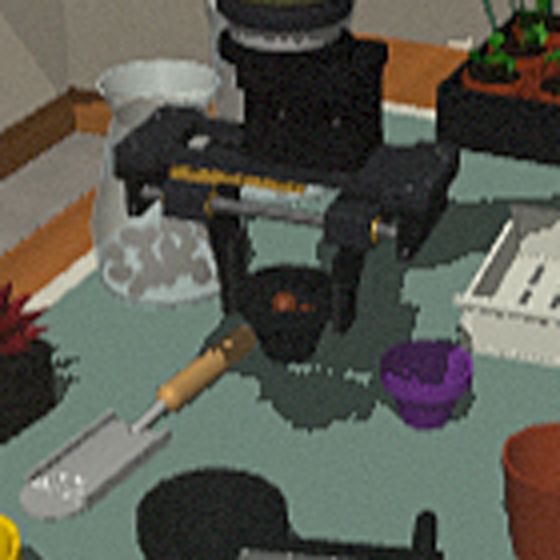

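The cup at (290,310) hangs upright between the fingers with its pebbles in. On to the tray's +y wall.

>>> {"op": "arm_command", "data": {"series": "-6 -8 0 0 255;-12 -15 0 0 255;-15 -18 0 0 255;-16 -19 0 0 255;-16 -19 0 0 255;-16 -19 0 0 255;-16 -19 0 0 255;-15 -18 0 0 255;-12 -15 0 0 255;-8 -10 0 0 255;0 0 10 0 255;0 0 15 0 255;0 0 15 0 255;0 0 15 0 255;0 0 11 0 255;0 0 0 0 255;0 0 0 0 255"}}

```text
time_s: 6.87
tool_pos: [0.4839, -0.1471, 0.0526]
tool_rot: [-179.9, -0.1, 94.6]
force: [-0.3, -0.4, -1.7]
grip_width: 0.0625
grasp_force: 8.0
```

```bash
python3 - <<'E'
from h import *
c=np.array([.496,-.288]);a=np.radians(4.5);x=np.array([np.cos(a),np.sin(a)]);n=np.array([-x[1],x[0]])
t,r=tool();print(t,(t[:2]-c)@x,(t[:2]-c)@n,telemetry.get_obs()["force"],telemetry.get_obs()["grip_width"])
s=cams.read_camera("side")
cv2.imwrite("pics/s4.png",cv2.resize(s[130:270,280:420],None,fx=4,fy=4,interpolation=2))
E
```

```text
[ 0.48394702 -0.14710366  0.05264724] -0.0009612257370735574 0.14140766647835493 [-0.26575528 -0.40201364 -1.68102156] 0.06254863604075711
```

View pics/s4.png

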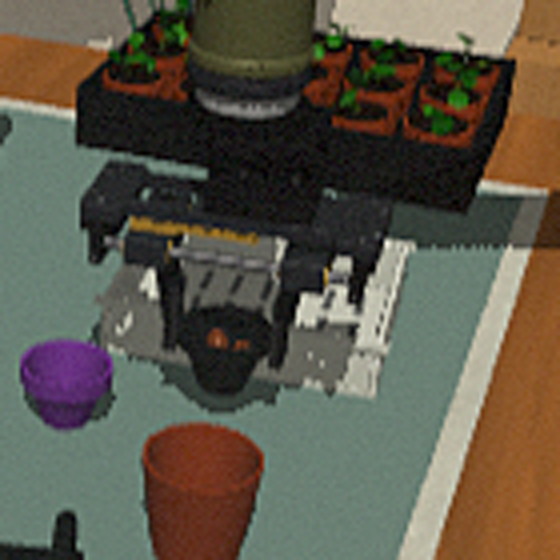

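The cup stands just outside the tray's near wall, upright. Next I push its foot against the wall while the grip moves inward.

>>> {"op": "arm_command", "data": {"series": "-8 0 0 0 255;-14 0 0 0 255;-10 0 0 0 255;-6 0 0 0 255;-6 0 0 0 255;-6 0 0 0 255;-6 0 0 0 255;-6 0 0 0 255;-6 0 0 0 255;-6 0 0 0 255;-6 0 0 0 255;-6 0 0 0 255"}}

```text
time_s: 7.92
tool_pos: [0.4909, -0.2347, 0.0533]
tool_rot: [-180.0, 0.0, 94.5]
force: [-0.5, 1.5, -0.6]
grip_width: 0.062
grasp_force: 8.0
```

```bash
cat >> h.py <<'E'
def tray():
    c=np.array([.496,-.288]);a=np.radians(4.5);x=np.array([np.cos(a),np.sin(a)]);n=np.array([-x[1],x[0]])
    t,r=tool();o=telemetry.get_obs();print("tray xyz mm",round((t[:2]-c)@x*1e3,1),round((t[:2]-c)@n*1e3,1),round(t[2]*1e3,1),"F",np.round(o["force"],1),"w",round(o["grip_width"],4),"t",o["time_s"])
def brown(n,box):
    im=cams.read_camera(n);h=cv2.cvtColor(im,cv2.COLOR_BGR2HSV)
    m=((h[...,0]<16)&(h[...,1]>110)&(h[...,2]>35)).astype(np.uint8);x0,y0,x1,y1=box
    k,_,s,c=cv2.connectedComponentsWithStats(m[y0:y1,x0:x1]);return im,[(round(c[i][0]+x0),round(c[i][1]+y0),int(s[i][4])) for i in range(1,k) if s[i][4]>3]
E
python3 - <<'E'
from h import *
tray()
im,b=brown("side",(295,180,390,228));print(b)
cv2.imwrite("pics/s5.png",cv2.resize(im[150:250,290:420],None,fx=5,fy=5,interpolation=2))
E
```

```text
tray xyz mm -0.9 53.6 53.3 F [-0.5  1.5 -0.6] w 0.062 t 7.9167
[]
```

View pics/s5.png

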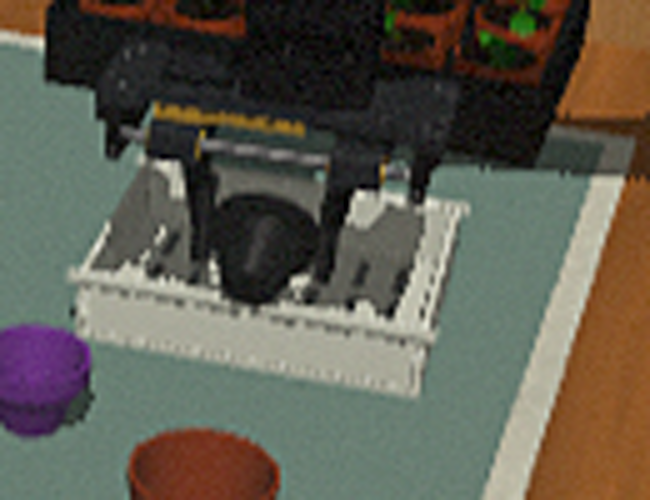

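The view shows the cup tilted, its foot at (255,290) caught on the rim and its mouth facing inward. Lowering the grip while moving further in will take it past horizontal.

>>> {"op": "arm_command", "data": {"series": "-2 0 3 0 255;-2 0 3 0 255;-2 0 3 0 255;-2 0 3 0 255;-2 0 3 0 255;-2 0 2 0 255;0 0 0 0 255;0 0 0 0 255;0 0 0 0 255;0 0 0 0 255"}}

```text
time_s: 8.8
tool_pos: [0.4921, -0.2451, 0.0364]
tool_rot: [-180.0, -0.0, 94.6]
force: [-0.4, -0.4, -0.5]
grip_width: 0.0621
grasp_force: 8.0
```

```bash
python3 - <<'E'
from h import *
tray()
im,b=brown("side",(300,180,385,222));print(b)
im,b=brown("top",(365,195,460,310));print(b)
E
```

```text
tray xyz mm -0.5 43.1 36.4 F [-0.4 -0.4 -0.5] w 0.0621 t 8.8
[(326, 200, 8), (333, 206, 6), (359, 209, 14)]
[(405, 238, 7)]
```

>>> {"op": "arm_command", "data": {"series": "-1 0 2 0 255;0 6 0 0 255;0 -12 0 0 255;0 12 0 0 255;0 -12 0 0 255;0 12 0 0 255;0 -6 0 0 255;0 0 0 0 255;0 0 -12 0 255;0 0 -15 0 255;-5 0 -15 0 255;-5 0 -20 0 255;0 0 -20 0 255;0 0 -20 0 255;0 0 0 0 255;0 0 0 0 255"}}

```text
time_s: 10.23
tool_pos: [0.4937, -0.2569, 0.1381]
tool_rot: [179.9, 0.1, 94.6]
force: [-0.5, -0.0, -1.4]
grip_width: 0.0618
grasp_force: 8.0
```

```bash
python3 - <<'E'
from h import *
tray()
im,b=brown("side",(300,170,385,230));print(b)
im2,b=brown("top",(365,195,460,310));print(b)
a=cv2.resize(im[120:250,290:400],(500,590),interpolation=2);d=cv2.resize(im2[180:320,350:480],(290,312),interpolation=2)
o=np.zeros((590,790,3),np.uint8);o[:,:500]=a;o[:312,500:]=d
cv2.imwrite("pics/s6.png",o)
E
```

```text
tray xyz mm 0.2 31.2 138.1 F [-0.5 -0.  -1.4] w 0.0618 t 10.2333
[(324, 197, 15), (355, 200, 18), (334, 206, 16), (344, 207, 16), (361, 208, 18)]
[(424, 220, 4), (394, 239, 32)]
```

View pics/s6.png

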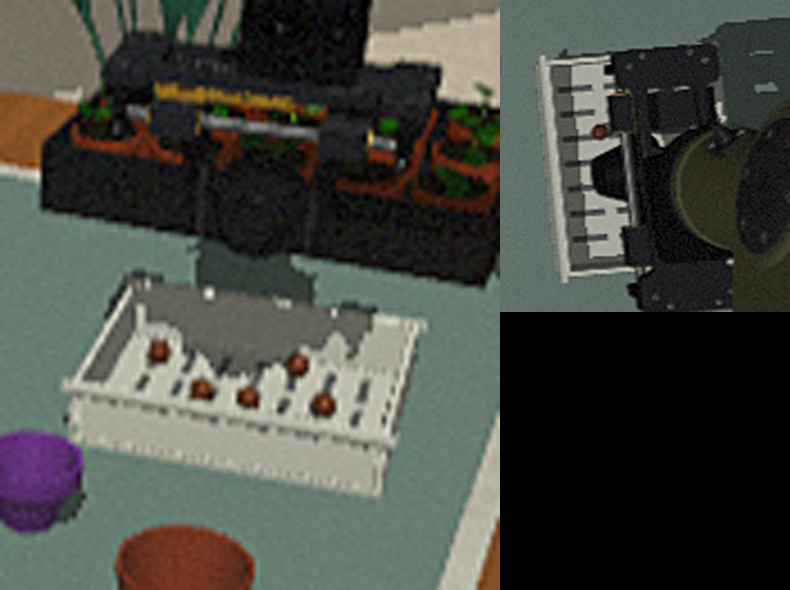

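Five pebbles lie in the tray and the cup is held at about 90–100°. I'll check whether the sixth is in the shadowed part at the back.

```bash
python3 - <<'E'
from h import *
for p in[(324,197),(355,200),(334,206),(344,207),(361,208)]:
    q=plane("side",*p,.013);print(q.round(3),proj("top",q).round())
print(plane("top",424,220,.013).round(3),proj("side",plane("top",424,220,.013)).round())
im=cams.read_camera("side").astype(int);d=im[...,2]-im[...,1]
m=((d>12)).astype(np.uint8);m[:178]=0;m[232:]=0;m[:,:300]=0;m[:,390:]=0
k,_,s,c=cv2.connectedComponentsWithStats(m);print([(c[i].round(),s[i][4]) for i in range(1,k) if s[i][4]>2])
t=cams.read_camera("top").astype(int);print((t[214:226,418:430,2]-t[214:226,418:430,1]).max(1),t[216:224,420:429].max(2))
E
```

```text
[ 0.57  -0.318  0.013] [422. 217.]
[ 0.475 -0.339  0.013] [433. 261.]
[ 0.524 -0.275  0.013] [402. 238.]
[ 0.495 -0.282  0.013] [406. 252.]
[ 0.447 -0.297  0.013] [413. 275.]
[ 0.563 -0.323  0.013] [327. 197.]
[(array([324., 197.]), np.int32(18)), (array([355., 200.]), np.int32(19)), (array([334., 205.]), np.int32(20)), (array([344., 207.]), np.int32(20)), (array([361., 208.]), np.int32(19)), (array([303., 223.]), np.int32(107))]
[ 4  2  4  2  2  6 34  4  3  7  8  2] [[ 36  32  25  33  38  32  29  42  33]
 [ 32  26  31  40  24  32  30  32  29]
 [ 30  35  32  32  34  37  33  33  36]
 [ 43  23  28  34  32  29  33  30  55]
 [ 94  56  46  60  65  60  47  68 132]
 [106  70  36  31  29  31  25  26  22]
 [ 23  26  31  37  33  36  25  26  30]
 [ 29  30  29  35  29  31  35  29  26]]
```

```bash
python3 - <<'E'
from h import *
q=plane("top",394.5,239,.013);print(q.round(3),proj("side",q).round(1))
t=cams.read_camera("top").astype(int);d=t[...,2]-t[...,1]
m=((d>12)).astype(np.uint8);m[:190]=0;m[315:]=0;m[:,:355]=0;m[:,470:]=0
k,_,s,c=cv2.connectedComponentsWithStats(m);print([(c[i].round(),s[i]) for i in range(1,k) if s[i][4]>2])
tray()
E
```

```text
[ 0.522 -0.259  0.013] [332.9 208.6]
[(array([424., 220.]), array([422, 220,   5,   1,   5], dtype=int32)), (array([402., 222.]), array([400, 222,   6,   1,   6], dtype=int32)), (array([394., 239.]), array([391, 236,   7,   7,  36], dtype=int32)), (array([406., 239.]), array([405, 239,   3,   1,   3], dtype=int32)), (array([412., 300.]), array([410, 300,   4,   1,   4], dtype=int32))]
tray xyz mm -1.2 32.0 135.4 F [-0.2  0.5 -1.4] w 0.0618 t 10.4833
```

>>> {"op": "arm_command", "data": {"series": "6 0 20 0 255;0 0 25 0 255;0 0 20 0 255;0 0 15 0 255;0 0 10 0 255;0 0 6 0 255;0 0 5 0 255;0 0 4 0 255;0 0 3 0 255;0 0 0 0 255;0 0 0 0 255;0 0 0 0 255"}}

```text
time_s: 11.48
tool_pos: [0.493, -0.2509, 0.0291]
tool_rot: [180.0, 0.0, 94.6]
force: [0.1, -0.9, -0.1]
grip_width: 0.0616
grasp_force: 8.0
```

```bash
python3 - <<'E'
from h import *
tray()
im,b=brown("side",(300,170,385,232));print(b)
im,b=brown("top",(200,150,500,330));print(b)
E
```

```text
tray xyz mm -0.1 37.2 29.1 F [ 0.1 -0.9 -0.1] w 0.0616 t 11.4833
[(324, 197, 12), (332, 206, 4), (361, 209, 15)]
[(424, 218, 6), (275, 273, 812)]
```

>>> {"op": "arm_command", "data": {"series": "0 5 0 0 255;0 -10 0 0 255;0 10 0 0 255;0 -5 0 0 255;0 0 -12 0 255;0 0 -20 0 255;-5 0 -20 0 255;-5 0 -20 0 255;0 0 -20 0 255;0 0 -15 0 255;0 0 0 0 255;0 0 0 0 255"}}

```text
time_s: 12.58
tool_pos: [0.4937, -0.2608, 0.1366]
tool_rot: [179.9, 0.1, 94.6]
force: [-0.3, 0.3, -0.4]
grip_width: 0.0618
grasp_force: 8.0
```

```bash
python3 - <<'E'
from h import *
tray()
im,b=brown("side",(300,170,385,232));print(b)
cv2.imwrite("pics/s7.png",cv2.resize(im[120:250,290:400],None,fx=4.5,fy=4.5,interpolation=2))
d=im.astype(int);m=((d[...,2]-d[...,1])>6).astype(np.uint8);m[:178]=0;m[232:]=0;m[:,:305]=0;m[:,390:]=0
m=cv2.morphologyEx(m,cv2.MORPH_OPEN,np.ones((2,2)))
k,_,s,c=cv2.connectedComponentsWithStats(m);print([(c[i].round(),s[i][4]) for i in range(1,k) if s[i][4]>4])
E
```

```text
tray xyz mm -0.1 27.3 136.6 F [-0.3  0.3 -0.4] w 0.0618 t 12.5833
[(324, 197, 14), (355, 200, 17), (334, 206, 16), (344, 207, 14), (361, 209, 17)]
[(array([326., 198.]), np.int32(20)), (array([356., 201.]), np.int32(20)), (array([335., 206.]), np.int32(21)), (array([345., 208.]), np.int32(23)), (array([362., 209.]), np.int32(26)), (array([307., 224.]), np.int32(28))]
```

>>> {"op": "arm_command", "data": {"series": "10 0 0 0 255;20 5 0 0 255;25 5 0 0 255;30 5 0 0 255;30 5 0 0 255;30 5 0 0 255;25 0 0 0 255;15 0 0 0 255;10 0 0 0 255;0 0 0 0 255"}}

```text
time_s: 13.47
tool_pos: [0.5022, -0.062, 0.1351]
tool_rot: [-179.9, -0.0, 94.8]
force: [-0.2, -0.3, 0.1]
grip_width: 0.0617
grasp_force: 8.0
```

```bash
python3 - <<'E'
from h import *
tray()
im,b=brown("top",(340,180,480,315));print([(p,plane("top",p[0],p[1],.013).round(3)) for p in b])
im,b=brown("side",(200,150,390,235));print(b)
E
```

```text
tray xyz mm 23.9 224.8 135.1 F [-0.2 -0.3  0.1] w 0.0617 t 13.4667
[((424, 218, 9), array([ 0.567, -0.323,  0.013])), ((395, 238, 4), array([ 0.525, -0.26 ,  0.013])), ((406, 239, 4), array([ 0.522, -0.283,  0.013])), ((407, 252, 32), array([ 0.495, -0.285,  0.013])), ((434, 261, 32), array([ 0.475, -0.341,  0.013])), ((413, 275, 33), array([ 0.446, -0.296,  0.013]))]
[(285, 151, 63), (310, 152, 28), (350, 150, 4), (358, 155, 99), (366, 150, 4), (378, 158, 149), (386, 154, 20), (208, 159, 149), (206, 189, 200), (355, 200, 20), (344, 207, 18), (361, 209, 17)]
```

All six pebbles are in the tray: (567,-323), (525,-260), (522,-283), (495,-285), (475,-341) and (446,-296) mm. I'll right the cup by pressing its foot on the box's tall -y face and raising the grip.

>>> {"op": "arm_command", "data": {"series": "0 0 0 -0.089 255;0 0 0 -0.089 255;0 0 0 0 255;0 0 0 0 255"}}

```text
time_s: 13.9
tool_pos: [0.5028, -0.066, 0.1353]
tool_rot: [-180.0, -0.0, 104.5]
force: [-0.0, 0.0, -0.6]
grip_width: 0.062
grasp_force: 8.0
```

```bash
cat >> h.py <<'E'
def filt():
    c=np.array([.502,.269]);a=np.radians(15);x=np.array([np.cos(a),np.sin(a)]);n=np.array([-x[1],x[0]])
    t,r=tool();o=telemetry.get_obs();f=np.array(o["force"]);print("filter xyz mm",round((t[:2]-c)@x*1e3,1),round((t[:2]-c)@n*1e3,1),round(t[2]*1e3,1),"F",np.round(o["force"],1),"Fx,Fn",round(f[:2]@x,1),round(f[:2]@n,1),"w",round(o["grip_width"],4),"t",o["time_s"],np.round(o["tool_rot"],1))
E
python3 - <<'E'
from h import *
filt();print(go([.498,.128,.072]),telemetry.get_obs()["qpos"])
E
```

```text
filter xyz mm -85.9 -323.8 135.3 F [-0.   0.  -0.6] Fx,Fn -0.0 0.0 w 0.062 t 13.9 [-180.    -0.   104.5]
[189.1  43.8  63.3] [ 54.76102823   9.79268008 -53.98525047 107.99722077   8.63049551
  66.46404408  12.16493962]
```

>>> {"op": "arm_command", "data": {"series": "10 4 0 0 255;20 5 0 0 255;25 5 0 0 255;30 6 0 0 255;30 6 0 0 255;25 6 0 0 255;20 5 0 0 255;15 4 0 0 255;10 3 0 0 255;4 0 10 0 255;0 0 18 0 255;0 0 18 0 255;0 0 12 0 255;0 0 6 0 255;0 0 0 0 255;0 0 0 0 255"}}

```text
time_s: 15.23
tool_pos: [0.4973, 0.1297, 0.0715]
tool_rot: [-180.0, -0.0, 104.7]
force: [-0.7, 0.5, 0.3]
grip_width: 0.062
grasp_force: 8.0
```

```bash
python3 - <<'E'
from h import *
filt()
E
```

```text
filter xyz mm -40.6 -133.3 71.5 F [-0.7  0.5  0.3] Fx,Fn -0.6 0.7 w 0.062 t 15.2333 [-180.    -0.   104.7]
```

>>> {"op": "arm_command", "data": {"series": "4 0 0 0 255;4 0 0 0 255;4 0 0 0 255;3 0 0 0 255;3 0 0 0 255;2 0 0 0 255;0 0 0 0 255;0 0 0 0 255"}}

```text
time_s: 15.9
tool_pos: [0.4934, 0.1457, 0.0716]
tool_rot: [-180.0, 0.3, 104.6]
force: [2.5, -6.3, 1.0]
grip_width: 0.0616
grasp_force: 8.0
```

```bash
python3 - <<'E'
from h import *
filt()
E
```

```text
filter xyz mm -40.3 -116.9 71.6 F [ 2.5 -6.3  1. ] Fx,Fn 0.7 -6.8 w 0.0616 t 15.9 [-180.     0.3  104.6]
```

>>> {"op": "arm_command", "data": {"series": "0 0 -4 0 255;0 0 -4 0 255;0 0 -4 0 255;0 0 -4 0 255;0 0 -4 0 255;1 0 -3 0 255;1 0 -3 0 255;1 0 -4 0 255;1 0 -3 0 255;2 0 -3 0 255;2 0 -3 0 255;0 0 0 0 255"}}

```text
time_s: 16.9
tool_pos: [0.4915, 0.1537, 0.1114]
tool_rot: [180.0, 0.3, 104.7]
force: [2.9, -8.2, 2.8]
grip_width: 0.0621
grasp_force: 8.0
```

```bash
python3 - <<'E'
from h import *
filt()
E
```

```text
filter xyz mm -40.0 -108.6 111.4 F [ 2.9 -8.2  2.8] Fx,Fn 0.7 -8.7 w 0.0621 t 16.9 [180.    0.3 104.7]
```

```bash
python3 - <<'E'
from h import *
print(proj("side",[.4915,.1537,.128]),proj("top",[.4915,.1537,.128]))
s=cams.read_camera("side");t=cams.read_camera("top")
u,v=proj("side",[.4915,.1537,.128]).astype(int);a=cv2.resize(s[v-60:v+60,u-40:u+40],(400,600),interpolation=2)
u,v=proj("top",[.4915,.1537,.128]).astype(int);b=cv2.resize(t[v-60:v+60,u-40:u+40],(400,600),interpolation=2)
o=np.hstack([a,b]);o=np.clip(o.astype(float)*1.8,0,255).astype(np.uint8);cv2.imwrite("pics/s8.png",o)
E
```

```text
[292.55675043 254.45427441] [191.23111326 257.77390048]
```

View pics/s8.png

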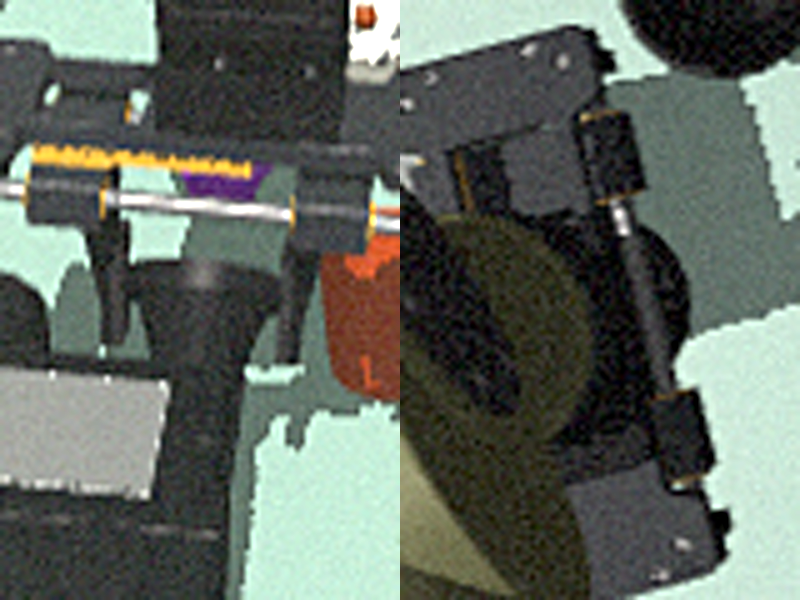

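The left half shows the cup with its mouth up at (205,265) and its foot down behind the box edge, so the righting works. A little more of the arc, then I back off.

>>> {"op": "arm_command", "data": {"series": "2 0 -4 0 255;2 0 -3 0 255;2 0 -3 0 255;2 0 -2 0 255;2 0 -1 0 255;2 0 -1 0 255;0 0 0 0 255"}}

```text
time_s: 17.58
tool_pos: [0.4878, 0.1679, 0.1253]
tool_rot: [179.9, 0.1, 104.8]
force: [2.4, -6.2, 3.8]
grip_width: 0.0616
grasp_force: 8.0
```

```bash
python3 - <<'E'
from h import *
filt()
E
```

```text
filter xyz mm -39.9 -93.9 125.3 F [ 2.4 -6.2  3.8] Fx,Fn 0.7 -6.6 w 0.0616 t 17.5833 [1.799e+02 1.000e-01 1.048e+02]
```

>>> {"op": "arm_command", "data": {"series": "-8 0 0 0 255;-15 0 0 0 255;-20 0 0 0 255;-25 0 0 0 255;-25 0 0 0 255;-15 0 0 0 255;-5 0 0 0 255;0 0 0 0 255;0 0 0 0 255"}}

```text
time_s: 18.33
tool_pos: [0.5153, 0.0607, 0.1244]
tool_rot: [-180.0, -0.1, 104.8]
force: [-0.2, 0.8, -1.2]
grip_width: 0.0615
grasp_force: 8.0
```

```bash
python3 - <<'E'
from h import *
filt();print(go([.631,-.004,.125]))
E
```

```text
filter xyz mm -41.0 -204.6 124.4 F [-0.2  0.8 -1.2] Fx,Fn -0.0 0.8 w 0.0615 t 18.3333 [-1.800e+02 -1.000e-01  1.048e+02]
[-92.1  95.3  -0.8]
```

>>> {"op": "arm_command", "data": {"series": "-6 6 0 0 255;-12 12 0 0 255;-17 18 0 0 255;-20 21 0 0 255;-17 18 0 0 255;-12 12 0 0 255;-8 8 0 0 255;0 0 15 0 255;0 0 20 0 255;0 0 20 0 255;0 0 20 0 255;0 0 12 0 255;0 0 5 0 255;0 0 2 0 255;0 0 0 0 255;0 0 0 0 255"}}

```text
time_s: 19.67
tool_pos: [0.6319, -0.0052, 0.0315]
tool_rot: [179.9, 0.0, 104.8]
force: [0.6, 0.4, 0.5]
grip_width: 0.0616
grasp_force: 8.0
```

```bash
python3 - <<'E'
from h import *
filt();print(tool()[0])
E
```

```text
filter xyz mm 54.5 -298.5 31.5 F [0.6 0.4 0.5] Fx,Fn 0.6 0.3 w 0.0616 t 19.6667 [179.9   0.  104.8]
[ 0.63190595 -0.00522194  0.0315459 ]
```

>>> {"op": "arm_command", "data": {"series": "0 0 2 0 255;0 0 2 0 255;0 0 2 0 255;0 0 0 0 255;0 0 0 0 255"}}

```text
time_s: 20.08
tool_pos: [0.6311, -0.0057, 0.0245]
tool_rot: [-180.0, 0.0, 104.8]
force: [0.2, 0.8, -1.7]
grip_width: 0.0615
grasp_force: 8.0
```

```bash
python3 - <<'E'
from h import *
filt()
E
```

```text
filter xyz mm 53.6 -298.8 24.5 F [ 0.2  0.8 -1.7] Fx,Fn 0.4 0.7 w 0.0615 t 20.0833 [-180.     0.   104.8]
```

Not touching yet; a little lower.

>>> {"op": "arm_command", "data": {"series": "0 0 1.5 0 255;0 0 1.5 0 255;0 0 1.5 0 255;0 0 1.5 0 255;0 0 0 0 255;0 0 0 0 255"}}

```text
time_s: 20.58
tool_pos: [0.6311, -0.0056, 0.0184]
tool_rot: [-180.0, -0.0, 104.8]
force: [-0.0, 0.6, 0.0]
grip_width: 0.0616
grasp_force: 8.0
```

```bash
python3 - <<'E'
from h import *
filt()
E
```

```text
filter xyz mm 53.6 -298.7 18.4 F [-0.   0.6  0. ] Fx,Fn 0.1 0.6 w 0.0616 t 20.5833 [-180.    -0.   104.8]
```

>>> {"op": "arm_command", "data": {"series": "0 0 1.5 0 255;0 0 1.5 0 255;0 0 1.5 0 255;0 0 0 0 255;0 0 0 0 255"}}

```text
time_s: 21.0
tool_pos: [0.6325, -0.0046, 0.0162]
tool_rot: [179.8, 0.0, 104.8]
force: [-1.4, 0.3, 9.2]
grip_width: 0.0617
grasp_force: 8.0
```

```bash
python3 - <<'E'
from h import *
filt()
E
```

```text
filter xyz mm 55.2 -298.1 16.2 F [-1.4  0.3  9.2] Fx,Fn -1.2 0.6 w 0.0617 t 21.0 [179.8   0.  104.8]
```

>>> {"op": "arm_command", "data": {"series": "0 0 -1.5 0 255;0 0 -1.5 0 255;0 0 0 0 100;0 0 0 0 50;0 0 0 0 0;0 0 0 0 0;0 0 0 0 0;0 0 0 0 0;0 0 -15 0 0;0 0 -20 0 0;0 0 -25 0 0;0 0 -30 0 0;0 0 -35 0 0;0 0 -40 0 0;0 0 -30 0 0;0 0 0 0 0"}}

```text
time_s: 22.33
tool_pos: [0.6348, -0.0042, 0.2209]
tool_rot: [179.3, 0.2, 104.8]
force: [0.2, 0.5, 0.4]
grip_width: 0.0869
grasp_force: 0.0
```

```bash
python3 - <<'E'
from h import *
filt()
s=cams.read_camera("side")
g=s.max(2);m=(g<45).astype(np.uint8);m[:215]=0;m[262:]=0;m[:,:240]=0;m[:,:]=m
m[:,290:]=0
k,_,st,c=cv2.connectedComponentsWithStats(m);print([(st[i],c[i].round()) for i in range(1,k) if st[i][4]>60])
print(go([.4616-.002,.2316-.001,.24]))
E
```

```text
filter xyz mm 57.5 -298.2 220.9 F [0.2 0.5 0.4] Fx,Fn 0.4 0.5 w 0.0869 t 22.3333 [179.3   0.2 104.8]
[(array([240, 230,  37,  32, 696], dtype=int32), array([258., 246.]))]
[ 271.7 -107.9  -24.1]
```

>>> {"op": "arm_command", "data": {"series": "10 -4 0 0 0;20 -8 0 0 0;27 -11 0 0 0;30 -12 0 0 0;32 -12 0 0 0;32 -13 0 0 0;32 -13 0 0 0;30 -12 0 0 0;27 -11 0 0 0;20 -8 0 0 0;10 -4 0 0 0;0 0 0 0 0;0 0 0 0 0"}}

```text
time_s: 23.47
tool_pos: [0.4578, 0.2271, 0.2114]
tool_rot: [-179.9, 0.1, 104.8]
force: [-0.1, -0.2, 0.2]
grip_width: 0.0871
grasp_force: 0.0
```

```bash
python3 - <<'E'
from h import *
filt()
t=cams.read_camera("top");i=cv2.imread("pics/top0.png")
d=cv2.absdiff(t,i).max(2);print("cup diff",(d[165:210,255:297]>30).sum(), "smallpot",(d[250:295,250:320]>30).sum(),"bigpot",(d[165:215,190:240]>30).sum(),"purple",(d[195:230,305:342]>30).sum())
g=t.max(2)
hsv=cv2.cvtColor(t,cv2.COLOR_BGR2HSV)
for th in(30,40):
    m=(g<th).astype(np.uint8);k=np.zeros_like(m);k[165:210,255:297]=m[165:210,255:297]
    c=max(cv2.findContours(k,0,2)[0],key=cv2.contourArea);(u,v),r=cv2.minEnclosingCircle(c);print(u,v,r,plane("top",u,v,.045).round(3))
E
```

```text
filter xyz mm -53.5 -29.0 211.4 F [-0.1 -0.2  0.2] Fx,Fn -0.1 -0.1 w 0.0871 t 23.4667 [-1.799e+02  1.000e-01  1.048e+02]
cup diff 451 smallpot 470 bigpot 10 purple 354
274.0723571777344 189.6479034423828 14.677348136901855 [ 0.628 -0.002  0.045]
274.5737609863281 189.79507446289062 14.878658294677734 [ 0.627 -0.003  0.045]
```

```bash
python3 - <<'E'
from h import *
t=cams.read_camera("top");i=cv2.imread("pics/top0.png")
for im in(i,t):
    h=cv2.cvtColor(im,cv2.COLOR_BGR2HSV)
    for lo,hi in((130,165),(0,16)):
        m=((h[...,0]>=lo)&(h[...,0]<=hi)&(h[...,1]>80)&(h[...,2]>35)).astype(np.uint8);k=np.zeros_like(m);k[180:310,240:350]=m[180:310,240:350]
        c=max(cv2.findContours(k,0,2)[0],key=cv2.contourArea);print(cv2.boundingRect(c),cv2.contourArea(c))
E
```

```text
(309, 198, 30, 30) 656.0
(256, 257, 36, 36) 944.5
(309, 198, 29, 30) 653.0
(256, 257, 36, 35) 929.5
```

Cup stands upright and empty; the pots are unmoved. Now down onto the flap handle.

>>> {"op": "arm_command", "data": {"series": "0 2 10 0 0;0 0 15 0 0;0 0 15 0 0;0 0 15 0 0;0 0 12 0 0;0 0 5 0 0;0 0 0 0 0;0 0 0 0 100;0 0 0 0 180;0 0 0 0 255;0 0 0 0 255;0 0 0 0 255;0 0 0 0 255;0 0 0 0 255;0 0 0 0 255;0 0 0 0 255", "squeeze": 15}}

```text
time_s: 24.9
tool_pos: [0.4599, 0.2285, 0.14]
tool_rot: [180.0, 0.0, 104.8]
force: [0.2, 0.0, -0.4]
grip_width: 0.0351
grasp_force: 0.0
```

```bash
python3 - <<'E'
from h import *
filt()
E
```

```text
filter xyz mm -51.1 -28.2 140.0 F [ 0.2  0.  -0.4] Fx,Fn 0.2 -0.1 w 0.0351 t 24.9 [180.    0.  104.8]
```

>>> {"op": "arm_command", "data": {"series": "0 0 0 0 255;0 0 0 0 255;0 0 0 0 255;0 0 0 0 255;0 0 0 0 255;0 0 0 0 255"}}

```text
time_s: 25.4
tool_pos: [0.458, 0.228, 0.1398]
tool_rot: [-179.7, 0.1, 104.8]
force: [-4.6, -1.4, 4.2]
grip_width: 0.0094
grasp_force: 15.0
```

```bash
python3 - <<'E'
from h import *
filt()
# arc deltas from shut, tool y=+filter x, tool z down
a0=np.arctan2(33,-104);r=np.hypot(33,104)
for d in np.arange(0,1.86,.1):
    a=a0-d;print(round(d,2),round(r*np.cos(a)+104,1),round(r*np.sin(a)-33,1))
E
```

```text
filter xyz mm -53.1 -28.2 139.8 F [-4.6 -1.4  4.2] Fx,Fn -4.8 -0.2 w 0.0094 t 25.4 [-1.797e+02  1.000e-01  1.048e+02]
0.0 0.0 0.0
0.1 3.8 10.2
0.2 8.6 20.0
0.3 14.4 29.3
0.4 21.1 37.9
0.5 28.6 45.8
0.6 36.8 53.0
0.7 45.7 59.2
0.8 55.2 64.6
0.9 65.2 69.0
1.0 75.6 72.3
1.1 86.2 74.7
1.2 97.1 75.9
1.3 108.0 76.0
1.4 118.8 75.1
1.5 129.6 73.1
1.6 140.0 70.0
1.7 150.1 65.9
1.8 159.8 60.8
```

>>> {"op": "arm_command", "data": {"series": "0 1.8 -5 0 255;0 2 -5.2 0 255;0 4.8 -9.8 0 255;0 5.8 -9.3 0 255;0 6.7 -8.6 0 255;0 7.5 -7.9 0 255;0 8.2 -7.2 0 255;0 8.9 -6.2 0 255;0 9.5 -5.4 0 255;0 10 -4.4 0 255;0 0 0 0 255"}}

```text
time_s: 26.32
tool_pos: [0.5247, 0.2466, 0.2109]
tool_rot: [179.8, -0.2, 104.8]
force: [-3.6, -1.1, 7.2]
grip_width: 0.0094
grasp_force: 15.0
```

```bash
python3 - <<'E'
from h import *
filt()
E
```

```text
filter xyz mm 16.2 -27.5 210.9 F [-3.6 -1.1  7.2] Fx,Fn -3.8 -0.1 w 0.0094 t 26.3167 [179.8  -0.2 104.8]
```

>>> {"op": "arm_command", "data": {"series": "0 10.4 -3.3 0 255;0 10.6 -2.4 0 255;0 10.9 -1.2 0 255;0 10.9 0 0 255;0 10.8 0.9 0 255;0 10.8 2 0 255;0 10.4 3.1 0 255;0 10.1 4.1 0 255;0 5 2.5 0 255;0 0 0 0 255;0 0 0 0 255"}}

```text
time_s: 27.23
tool_pos: [0.6097, 0.269, 0.2032]
tool_rot: [180.0, -0.1, 104.8]
force: [-1.2, 3.4, 0.6]
grip_width: 0.0093
grasp_force: 15.0
```

```bash
python3 - <<'E'
from h import *
filt()
E
```

```text
filter xyz mm 104.1 -27.9 203.2 F [-1.2  3.4  0.6] Fx,Fn -0.3 3.6 w 0.0093 t 27.2333 [ 1.800e+02 -1.000e-01  1.048e+02]
```

>>> {"op": "arm_command", "data": {"series": "0 0 0 0 200;0 2 0 0 195;0 2 0 0 195;0 0 0 0 195;0 0 -5 0 195;0 0 -10 0 195;0 0 -15 0 195;0 0 -20 0 195;0 0 -20 0 195;0 0 -10 0 195;0 0 0 0 0;0 0 0 0 0"}}

```text
time_s: 28.23
tool_pos: [0.6138, 0.2692, 0.2838]
tool_rot: [179.9, 0.0, 104.8]
force: [-0.8, -0.4, -0.7]
grip_width: 0.0272
grasp_force: 0.0
```

```bash
python3 - <<'E'
from h import *
filt()
t=cams.read_camera("top");s=cams.read_camera("side");i=cv2.imread("pics/side0.png")
def fl(d):  # panel centre at flap angle d
    c=np.array([.502,.269]);a=np.radians(15);x=np.array([np.cos(a),np.sin(a)]);n=np.array([-x[1],x[0]])
    q=c+x*(.053-.056*np.cos(d))+n*-.026;return [q[0],q[1],.122+.056*np.sin(d)]
for im in(i,s):
  for d in(0,1.85):
    u,v=proj("side",fl(d)).astype(int);print(d,u,v,im[v-3:v+4,u-3:u+4].reshape(-1,3).mean(0))
E
```

```text
filter xyz mm 108.1 -28.8 283.8 F [-0.8 -0.4 -0.7] Fx,Fn -0.9 -0.2 w 0.0272 t 28.2333 [179.9   0.  104.8]
0 267 281 [81.71428571 85.14285714 83.55102041]
1.85 228 254 [41.79591837 46.2244898  41.28571429]
0 267 281 [86.53061224 90.6122449  88.97959184]
1.85 228 254 [26.10204082 29.04081633 27.97959184]
```

```bash
python3 - <<'E'
from h import *
s=cams.read_camera("side");i=cv2.imread("pics/side0.png")
d=cv2.absdiff(s,i).max(2)
for y in range(225,325,6): print(y,' '.join(f"{int(i[y:y+3,x:x+3].mean()):3d}/{int(s[y:y+3,x:x+3].mean()):3d}" for x in range(215,312,8)))
E
```

```text
225 111/ 34 111/ 24 124/139  74/ 63 111/ 64 111/ 64 114/ 62 111/126 111/126  71/ 79  89/ 99  71/ 80 111/128
231 117/ 53 109/ 26  80/ 79 111/ 64 109/ 62  26/ 27  34/ 29  36/ 30 111/126  67/ 76  54/ 61  56/ 64 110/128
237 132/ 28 132/ 27  97/ 27 110/ 63 110/ 64  29/ 26  47/ 28  31/ 26 111/ 87 111/126 101/115 112/127 111/126
243 136/ 28  97/ 25 110/ 26 112/ 63 110/ 65  27/ 31  30/ 27  43/ 32 111/ 64 111/124 109/125 111/126 110/126
249 103/ 27 111/ 28  45/ 26  32/ 31  31/ 31  50/ 44  22/ 29  93/ 64 110/ 80 110/125 110/125 109/126 111/126
255 111/ 28  73/ 25  29/ 29  32/ 28  29/ 34  27/ 30 111/ 77 110/ 66 110/125 109/125 103/126 111/125 111/126
261 110/ 70  63/ 28  28/ 26  32/ 27  30/ 25  29/ 28 103/114 111/124 110/126 111/124  29/126 110/126 112/127
267 110/128 106/ 28  29/ 26  29/ 28  31/ 87  65/ 89  52/ 89  43/ 95  28/101  27/113  28/121 111/127 110/126
273 111/125 110/ 31  30/ 30  32/ 68  71/ 88  84/ 87  84/ 87  84/ 89  85/ 88  27/ 88  24/ 96 110/126 110/126
279 109/126 110/ 57 112/ 29  28/ 69  86/ 87  83/ 88  83/ 87  83/ 87  82/ 89  28/ 87  22/ 87 109/126 111/126
285 110/125 110/127 102/ 30  32/ 47  82/ 88  84/ 87  83/ 88  83/ 87  83/ 89  28/ 89  23/ 67 108/126 109/127
291 110/126 110/125  35/ 29  29/ 64  24/196  35/204  40/192  64/176  85/145  27/110  23/ 47 114/128 110/125
297 111/127 110/124  27/ 34 159/180  45/ 55  30/ 67  39/118  27/113  30/184  28/187  21/ 30 112/125 110/126
303 110/125 111/126  32/ 36  25/ 29  55/ 61  28/ 34  29/ 35  27/ 34  27/ 35  27/ 35  25/ 31 110/127 110/125
309 109/126 110/125  27/ 34 161/183  24/ 29  30/ 36  28/ 35  26/ 34  26/ 31  28/ 34  26/ 34 109/126 110/126
315 110/126  68/ 77  61/ 72 153/173  27/ 31  28/ 33  27/ 34  25/ 35  28/ 35  28/ 37  36/ 43 109/124 110/125
321 110/126  95/109 131/148 141/162  65/ 73  46/ 56  40/ 46  38/ 45  43/ 54  43/ 50  41/ 52 110/125 109/126
```

The numbers show the flap has left its shut place: the handle pixel (295,261) now shows the mat, there is dark flap at the left, and the white plate top runs along row 291–297. I'll turn the gripper for the plate and measure it.

>>> {"op": "arm_command", "data": {"series": "0 -6 -5 0.1205 0;0 -6 0 0.1205 0;0 0 0 0.1205 0;0 0 0 0.1205 0;0 0 0 0.1205 0;0 0 0 0.1205 0;0 0 0 0.1205 0;0 0 0 0.1205 0;0 0 0 0.1205 0;0 0 0 0.1205 0;0 0 0 0.1205 0;0 0 0 0.1205 0;0 0 0 0.1205 0;0 0 0 0 0"}}

```text
time_s: 29.55
tool_pos: [0.6017, 0.2662, 0.2871]
tool_rot: [180.0, 0.1, 14.8]
force: [0.1, 0.6, 0.3]
grip_width: 0.0866
grasp_force: 0.0
```

```bash
python3 - <<'E'
from h import *
filt();print(telemetry.get_obs()["qpos"])
c=np.array([.502,.269]);a=np.radians(15);x=np.array([np.cos(a),np.sin(a)]);n=np.array([-x[1],x[0]])
F=lambda p:(((p[:2]-c)@x*1e3).round(1),((p[:2]-c)@n*1e3).round(1))
s=cams.read_camera("side");m=(s.min(2)>140).astype(np.uint8)
k=np.zeros_like(m);k[285:304,240:300]=m[285:304,240:300]
cc,_,st,cen=cv2.connectedComponentsWithStats(k)
for j in range(1,cc):
    if st[j][4]>8:
        ys,xs=np.where(_==j);print(st[j],[ (u,round(ys[xs==u].mean(),1),F(plane("side",u,ys[xs==u].mean(),.096))) for u in range(st[j][0],st[j][0]+st[j][2],6)])
print("pipe",F(plane("top",96.7,248.3,.15)),F(plane("top",75,254,.14)))
E
```

```text
filter xyz mm 95.6 -28.5 287.1 F [0.1 0.6 0.3] Fx,Fn 0.2 0.5 w 0.0866 t 29.55 [1.80e+02 1.00e-01 1.48e+01]
[   3.42498464   23.02838331  -41.18806208   74.75039931   14.9463863
   87.71252625 -111.23874303]
[240 289  53  14 392] [(240, np.float64(299.0), (np.float64(43.8), np.float64(0.2))), (246, np.float64(294.7), (np.float64(35.4), np.float64(-12.8))), (252, np.float64(293.0), (np.float64(25.3), np.float64(-19.2))), (258, np.float64(293.0), (np.float64(14.2), np.float64(-21.0))), (264, np.float64(294.0), (np.float64(2.6), np.float64(-20.0))), (270, np.float64(294.5), (np.float64(-8.7), np.float64(-20.4))), (276, np.float64(295.0), (np.float64(-20.0), np.float64(-20.8))), (282, np.float64(295.5), (np.float64(-31.2), np.float64(-21.1))), (288, np.float64(296.0), (np.float64(-42.5), np.float64(-21.5)))]
pipe (np.float64(23.1), np.float64(50.8)) (np.float64(24.3), np.float64(96.7))
```

>>> {"op": "arm_command", "data": {"series": "-8 -1 0 0 145;-16 -1 0 0 145;-20 -1 0 0 145;-22 -0.5 0 0 145;-20 0 0 0 145;-13 0 0 0 145;-6 0 0 0 145;0 0 15 0 145;0 0 25 0 145;0 0 30 0 145;0 0 30 0 145;0 0 25 0 145;0 0 15 0 145;0 0 8 0 145;0 0 0 0 145;0 0 0 0 145"}}

```text
time_s: 30.93
tool_pos: [0.4999, 0.2431, 0.1407]
tool_rot: [-180.0, -0.0, 15.0]
force: [0.4, 0.3, 1.9]
grip_width: 0.0376
grasp_force: 0.0
```

```bash
python3 - <<'E'
from h import *
filt()
E
```

```text
filter xyz mm -8.7 -24.5 140.7 F [0.4 0.3 1.9] Fx,Fn 0.5 0.1 w 0.0376 t 30.9333 [-180.   -0.   15.]
```

>>> {"op": "arm_command", "data": {"series": "0 0 12 0 145;0 0 15 0 145;0 0 12 0 145;0 0 8 0 145;0 0 5 0 145;0 0 4 0 145;0 0 0 0 145;0 0 0 0 145"}}

```text
time_s: 31.6
tool_pos: [0.4999, 0.243, 0.0845]
tool_rot: [-180.0, -0.0, 15.0]
force: [-0.6, -0.5, -0.4]
grip_width: 0.0376
grasp_force: 0.0
```

```bash
python3 - <<'E'
from h import *
filt()
E
```

```text
filter xyz mm -8.8 -24.5 84.5 F [-0.6 -0.5 -0.4] Fx,Fn -0.7 -0.3 w 0.0376 t 31.6 [-180.   -0.   15.]
```

>>> {"op": "arm_command", "data": {"series": "0 0 2 0 145;0 0 0 0 255;0 0 0 0 255;0 0 0 0 255;0 0 0 0 255;0 0 0 0 255;0 0 0 0 255;0 0 0 0 255;0 0 0 0 255", "squeeze": 30}}

```text
time_s: 32.35
tool_pos: [0.4997, 0.2429, 0.0824]
tool_rot: [180.0, -0.0, 15.0]
force: [-0.5, 0.1, 0.9]
grip_width: 0.0118
grasp_force: 30.0
```

```bash
python3 - <<'E'
from h import *
filt()
E
```

```text
filter xyz mm -8.9 -24.7 82.4 F [-0.5  0.1  0.9] Fx,Fn -0.4 0.3 w 0.0118 t 32.35 [180.  -0.  15.]
```

>>> {"op": "arm_command", "data": {"series": "0 0 -2 0 255;0 0 -4 0 255;0 0 -6 0 255;0 0 -8 0 255;0 0 -10 0 255;0 0 -12 0 255;0 0 -14 0 255;0 0 -16 0 255;0 0 -18 0 255;0 0 -20 0 255;0 0 -20 0 255;0 0 -20 0 255;0 0 -15 0 255;0 0 -10 0 255;0 0 -5 0 255;0 0 0 0 255;0 0 0 0 255", "squeeze": 40}}

```text
time_s: 33.77
tool_pos: [0.4994, 0.2427, 0.262]
tool_rot: [180.0, 0.0, 15.0]
force: [0.2, -0.2, -1.5]
grip_width: 0.0116
grasp_force: 40.0
```

```bash
python3 - <<'E'
from h import *
filt();print(go([.497,-.287,.262]),telemetry.get_obs()["qpos"])
E
```

```text
filter xyz mm -9.3 -24.7 262.0 F [ 0.2 -0.2 -1.5] Fx,Fn 0.1 -0.2 w 0.0116 t 33.7667 [180.   0.  15.]
[-1.395e+02  5.110e+02  2.000e-01] [  10.5100694     9.35955866  -43.57794913   92.13081934    6.51730142
   81.15227327 -108.68828904]
```

>>> {"op": "arm_command", "data": {"series": "-3 8 0 0 255;-5 15 0 0 255;-7 24 0 0 255;-9 30 0 0 255;-9 32 0 0 255;-9 32 0 0 255;-10 34 0 0 255;-10 34 0 0 255;-10 34 0 0 255;-10 34 0 0 255;-10 34 0 0 255;-10 34 0 0 255;-9 32 0 0 255;-9 32 0 0 255;-9 30 0 0 255;-8 27 0 0 255;-6 20 0 0 255;-4 14 0 0 255;-3 8 0 0 255;0 3 0 0 255"}}

```text
time_s: 35.43
tool_pos: [0.4861, -0.2908, 0.2615]
tool_rot: [-179.9, 0.1, 14.9]
force: [0.3, 0.7, -1.4]
grip_width: 0.0114
grasp_force: 40.0
```

```bash
python3 - <<'E'
from h import *
tray();print(go([.487,-.290,.19]),telemetry.get_obs()["tool_rot"])
E
```

```text
tray xyz mm -10.1 -2.0 261.5 F [ 0.3  0.7 -1.4] w 0.0114 t 35.4333
[ 1.1 -0.4 71.5] [-1.79940096e+02  7.20900641e-02  1.48938876e+01]
```

>>> {"op": "arm_command", "data": {"series": "0 0 5 0 255;0 0 10 0 255;0 0 13 0 255;0 0 13 0 255;0 0 13 0 255;0 0 10 0 255;0 0 6 0 255;0 0 2 0 255;0 0 0 0 255;0 0 0 0 255;0 0 0 0 255;0 0 0 0 255;0 0 0 0 255;0 0 0 0 255"}}

```text
time_s: 36.6
tool_pos: [0.4873, -0.2897, 0.1907]
tool_rot: [180.0, -0.0, 15.0]
force: [-0.3, 0.8, -1.8]
grip_width: 0.0115
grasp_force: 40.0
```

```bash
python3 - <<'E'
from h import *
tray()
s=cams.read_camera("side");i=cv2.imread("pics/side0.png");t=cams.read_camera("top")
# plate bright mask
m=(s.min(2)>130).astype(np.uint8);k=np.zeros_like(m);k[120:195,290:400]=m[120:195,290:400]
n,l,st,c=cv2.connectedComponentsWithStats(k);print([st[j] for j in range(1,n) if st[j][4]>60])
P,r=tool();ex=r.as_matrix()[:,0];cen=P+ex*.009
print([proj("side",cen+ex*sx*.0485+[0,0,z]).round() for sx in(-1,1) for z in(.0135,-.0765)])
# flap still open? grey chamber + handle pixel; cup
print("handle px",s[259:264,294:297].mean(),"flap px",s[245:255,219:226].mean())
g=t.max(2);k=np.zeros(g.shape,np.uint8);k[165:210,255:297]=(g<40)[165:210,255:297]
cc=max(cv2.findContours(k,0,2)[0],key=cv2.contourArea);print(cv2.minEnclosingCircle(cc))
E
```

```text
tray xyz mm -8.8 -1.0 190.7 F [-0.3  0.8 -1.8] w 0.0115 t 36.6
[array([371, 122,  29,  21, 431], dtype=int32), array([332, 145,  37,  33, 314], dtype=int32), array([311, 181,  20,  14, 168], dtype=int32), array([361, 187,  23,   8, 131], dtype=int32)]
[array([368., 147.]), array([364., 177.]), array([333., 145.]), array([330., 175.])]
handle px 113.66666666666667 flap px 26.16190476190476
((274.632080078125, 189.6132049560547), 14.742607116699219)
```

The plate shows at (332–369, 145–178), exactly where predicted, so it hangs upright with its foot about 0.11 m up. The flap is open and the cup stands empty. Handing in.

```bash
python3 -c "
from cell import env
print(env.sign_off())"
```

```text
the job is handed in; nothing more can be done
None
```

The job is handed in, at about 37 s of the 72 s: all six pebbles are in the tray, the empty cup stands upright on the table, the flap is open, and the filter plate is held upright over the tray, its foot about 65 mm above the rim.

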